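# Wedge the contact plate open for the meter's zero

## Robot

A 6-joint arm with a two-finger parallel gripper is mounted at the origin on the work surface. World frame = base frame: x ahead of the robot, y to its left, z up, the work surface at z = 0. Lengths are in m, angles in rad, forces in N, time in s.
With the tool pointing down it reaches from about 0.4 to 0.825 m from the base axis. Payload 7 kg.
Tool frame: the origin (TCP) lies at the centre of the arm's flange, where the gripper is bolted on; the fingertips stand 178 mm ahead of it and the grasp point (between the pads) lies 159 mm ahead of it; z points along the fingers, y is the direction in which the jaws open and shut (so a half turn about z gives the same grasp; the last joint's range is limited). The gripper opens to 88 mm and grips with 3 to 60 N. Pads are 19 mm wide; open, the fingers measure 130 mm over their backs; the gripper's body (78 mm by 193 mm) begins 47 mm behind the grasp point.
Start: joints at [-0.839, 0.359, 0.012, 0, -1.224, -0.288], TCP at [0.29, -0.61, 0.405] pointing down, gripper open.
Joint ranges: [-3.07, 3.07], [-1.43, 2.12], [-1.02, 1.25], [-3.03, 1.67], [-3.05, -0], [-3.03, 3.03]. Speed limits (rad/s): [2.39, 2.39, 3.01, 3.14, 3.14, 3.14].

## Interface

Orientations are given as [roll, pitch, yaw] about the fixed x, y, z axes, in that order (R = Rz(yaw) Ry(pitch) Rx(roll)).
In Python, from station import * gives the robot as it stands.
- The arm moves only by the tool send_rows, never from a script. Its argument "motion" is a list of rows, each an object with "offset": the shift along the tool's x, y, z in cm, a list of three; "turn": the turn about the tool's z in degrees. In form: [{"offset": [x, y, z], "turn": turn}, ...]. A call has 1 to 8 rows; each row is the pose to reach, as a shift and turn from the pose commanded when the call began, along the tool's axes at that moment; what a row does not reach only later rows make up. A row lasts 1/10 s, in which the tool goes at most 50 mm and 8.59 degrees, less where a joint would pass 70% of its speed; a pose out of reach is approached as far as the arm can. A call with a gripper value outside its range is refused whole. "hand" is the opening, from -1 (shut) to 1 (fully open), set as the call begins (left out, the last holds). The fingers move at their own pace and stop on an object; "squeeze" is the grip in N (left out, the last holds). Time passes only in rows, so rows that repeat a pose let the fingers close. It gives the time, the measured TCP pose, the force and the opening at its end, in the units of the state.
- get_state(): the state, without advancing time (a new reading comes with each control period).
- grab_frame(name): name is "scene" or "top" or "wrist"; returns a dict with "frame" (480x640x3 uint8, blue, green, red), "range_z" (480x640 float32, m along the optical axis (not along the pixel's ray), 0 where there is no reading), "vertical_fov" (degrees; the focal length in pixels is half the picture's height over the tangent of half this angle, whatever the lens; pixels are square), "cx", "cy" (the principal point, pixels), "k1" (the pictures are not rectified: a ray, as slopes to the right and down, at radius r is drawn at 1 + k1 r^2 times it, then the intrinsics apply), "cam_to_world" (4x4, takes a point from camera to world coordinates). Camera axes: x right, y up, looking along -z (the intrinsics and any distortion apply to the point x, -y, -z); pixel columns grow to the right and rows downward; lengths in m; the calibration is good to about 2 mm. A picture is of the moment at which its call begins.
- job_done(): hands the job in, once; it reports no verdict.
The state is a dict: "t": time; "q": joint angles; "qd": joint speeds; "joint_efforts": joint torques, N m; "eef_pos": TCP position; "ee_rot": TCP orientation; "force": force on the tool from outside, world axes, zero at the start; "moment": the same for the moment, N m; "width": finger opening in m.
Only numpy, scipy, OpenCV 4.12 (cv2) and the standard library are available. Lean on these libraries where they do the work, as an engineer would, in place of code of your own. Each camera call takes 0.05 s, during which the arm holds its last target. There are 200 camera calls.

## Task

Turn the test fixture's turntable clockwise (seen from above) until it is up against its stop. Then slide the orange wedge along the bench, thin end first, under the steel bar at the free end of the contact plate until that bar has just lifted about 4 mm from its rest height, and finish there still holding the wedge in place, wedge flat on the bench, with only the wedge carrying the plate, so that the meter can be zeroed open. Leave the other things on the bench alone.

Things in the scene. Friction and masses are not known exactly. Their poses are not given: they have to be found in the camera images.
- axis (a point): centre of the test fixture's round steel base on the bench (base 170 mm across, 12 mm high), on the vertical turning axis; the fixture is fixed to the bench, its place and yaw vary
- turntable (a joint): angle of the aluminium turntable on that base, rad; grows clockwise seen from above; 0 to 1.571, where it meets its stop; starts between 0 and 0.6; stays where it is left (friction about 0.3 N m)
- post_top (a point): top centre of the black round upright post on the turntable, 16 mm diameter, 115 mm from the turning axis, straight across the axis from the lip; top 92 mm above the bench, 66 mm of it standing free; handy for turning the table
- contact_plate: steel plate (about 0.8 kg) on the turntable, tips up about its rear hinge; origin on the hinge line, 70 mm from the turning axis on the post's side, 36 mm up; x from hinge to lip, z up. Panel 80 mm wide (60 near the lip), top 48 mm above the bench, overhanging the base; at its free end a blue 60 mm wide skirt reaches down to a round steel bar. Rests by its own weight
- lip (a point): middle of the underside of the round steel bar (12 mm diameter, 60 mm long, crosswise) at the plate's free end; 160 mm from the turning axis; 10 mm above the bench when the plate rests
- wedge: loose orange wedge, 0.12 kg; origin on its underside below the centre of the grip block; x points to the thin end, z up. Grip block 30 x 30 mm, 48 mm tall; in front of it a 36 mm wide ramp runs down from about 20 mm high at the block's front face (x = 15 mm) to 3 mm at the tip (x = 95 mm), slope 0.22
- wedge_tip (a point): middle of the wedge's thin end, on its underside, 95 mm ahead of the wedge's origin
- gauge_block: plain steel block, 50 x 34 x 34 mm, bystander; origin at the centre of its underside
- mouse: grey computer mouse, 100 x 58 x 24 mm, bystander; origin at the centre of its underside
- parts_tray: black divided parts tray, 100 x 140 x 28 mm, bystander; origin at the centre of its underside
- swab_jar: small clear jar with blue cap, 56 mm across, 85 mm tall, bystander; origin at the centre of its underside
- screwdriver: yellow-handled screwdriver, 170 mm, bystander
- tape_reel: white component reel lying flat, 100 mm across, 12 mm high, bystander; origin at the centre of its underside
There are look-alikes about, which are no part of the job. What is meant by the wedge is not blue, and is the larger of those in its own colour.

How it is judged:
On the way, in this order (a step that is already met when the one before it is completed fails the run):
1. the turntable is at its stop, the contact plate still down (value of joint turntable above 1.52 rad and height (world z) of lip below 0.0115 m), for 0.2 s.
2. the wedge, on the bench, lifts the plate's bar (height (world z) of lip above 0.0115 m and contact force between wedge and contact_plate above 0.3 N and height (world z) of wedge below 0.008 m), for 0.1 s.
At the end, for the whole second after the job is handed in: Turntable within 0.05 rad of its stop; underside of the bar 12 to 16.5 mm above the bench (2 to 6.5 mm lifted), carried by the wedge alone, no robot or other thing touching the plate; wedge flat on the bench (5 mm, 0.1 rad), at rest, held or pressed by the fingers (over 0.5 N) (value of joint turntable above 1.52 rad and height (world z) of lip between 0.012 and 0.0165 m and contact force between wedge and contact_plate above 0.5 N and contact force between wedge and the fingers above 0.5 N and contact force between contact_plate and the fingers below 0.1 N and contact force between contact_plate and the arm below 0.1 N and contact force between contact_plate and gauge_block below 0.1 N and contact force between contact_plate and mouse below 0.1 N and contact force between contact_plate and parts_tray below 0.1 N and contact force between contact_plate and swab_jar below 0.1 N and contact force between contact_plate and screwdriver below 0.1 N and contact force between contact_plate and tape_reel below 0.1 N and height (world z) of wedge below 0.005 m and angle between wedge's own z axis and vertical below 0.1 rad and linear speed of each of wedge, contact_plate below 0.02 m/s); the arm keeps its last pose, push and grip.
It fails at once if the plate's bar is lifted more than 12 mm (height (world z) of lip above 0.022 m).
It fails at once if a bystander is moved more than 20 mm (distance of any of gauge_block, mouse, parts_tray, swab_jar, screwdriver, tape_reel from where it was at the start of the episode above 0.02 m).
It also fails if it takes over 64 s, if anything falls off the work surface, if the arm or the gripper's body presses on something with over 40 N, if the wrist force passes 120 N, or if a joint passes its speed limit or range.

## Working session

There is one attempt and no reset: what is moved stays moved. The work goes in short steps, Python scripts to look and compute and a tool call to move; the robot and the scene stay as the last step left them, time stands still between calls to the robot, and variables do not carry over. Pictures are saved under pics/ and viewed, about 8 in all and at most 12, crops included, and the job is handed in when it is done.

Besides the shell and the picture viewer there is one more tool, called after "Request:" in YAML: its name, and indented under it one key for each argument. send_rows: Moves the arm, as the interface text tells. Its arguments: {"type":"object","properties":{"motion":{"type":"array"},"hand":{"type":"number"},"squeeze":{"type":"number"}},"required":["motion"]}

```bash
ls; mkdir -p pics; cat > h.py <<'E'
from station import *
import numpy as np, cv2
def K(f):
    fl=240/np.tan(np.radians(f["vertical_fov"])/2)
    return np.array([[fl,0,f["cx"]],[0,fl,f["cy"]],[0,0,1.]]), np.array([f["k1"],0,0,0,0.])
def cloud(f):
    k,d=K(f); v,u=np.mgrid[0:480,0:640]
    p=cv2.undistortPoints(np.stack([u.ravel(),v.ravel()],1).astype(float)[:,None],k,d)[:,0].reshape(480,640,2)
    z=f["range_z"]; c=np.stack([p[...,0]*z,-p[...,1]*z,-z,np.ones_like(z)],-1)
    w=(c@np.array(f["cam_to_world"]).T)[...,:3]; w[z==0]=np.nan
    return w
def proj(f,P):
    k,d=K(f); T=np.linalg.inv(np.array(f["cam_to_world"])); P=np.atleast_2d(P)
    c=P@T[:3,:3].T+T[:3,3]; c=c*[1,-1,-1]
    return cv2.projectPoints(c[:,None],np.zeros(3),np.zeros(3),k,d)[0][:,0]
E
python3 - <<'E'
from h import *
s=get_state(); print({k:np.round(v,3) for k,v in s.items()})
for n in ("scene","top"):
    f=grab_frame(n); cv2.imwrite(f"pics/{n}0.png",f["frame"]); np.save(f"{n}0.npy",f,allow_pickle=True)
    print(n,f["vertical_fov"],f["k1"],np.round(f["cam_to_world"],3).tolist())
E
```

```text
pics
{'t': np.float64(0.0), 'q': array([-0.839,  0.359,  0.011, -0.   , -1.224, -0.288]), 'qd': array([-0.001,  0.001,  0.001,  0.001, -0.001, -0.002]), 'joint_efforts': array([ 0.0000e+00, -5.8273e+01,  2.9305e+01,  6.9970e+00,  7.0000e-03,
       -0.0000e+00]), 'eef_pos': array([ 0.29 , -0.609,  0.404]), 'ee_rot': array([ 3.14 , -0.   , -2.698]), 'force': array([-0.383, -0.433,  0.879]), 'moment': array([-0.043, -0.005,  0.026]), 'width': np.float64(0.088)}
scene 54.340526263267336 -0.09256818210098036 [[-0.574, -0.648, 0.501, 1.181], [0.819, -0.458, 0.346, 0.385], [0.005, 0.609, 0.793, 1.077], [0.0, 0.0, 0.0, 1.0]]
top 57.58663834983382 -0.03286233709594539 [[-0.013, 0.991, -0.135, 0.393], [-1.0, -0.015, -0.013, -0.047], [-0.015, 0.135, 0.991, 1.144], [0.0, 0.0, 0.0, 1.0]]
```

View pics/top0.png

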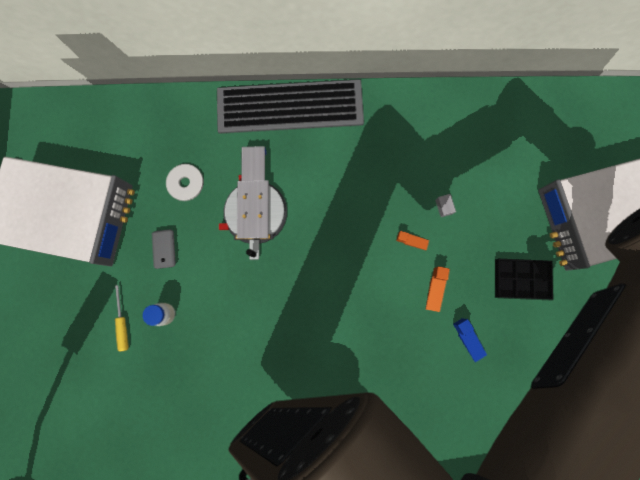

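View pics/scene0.png

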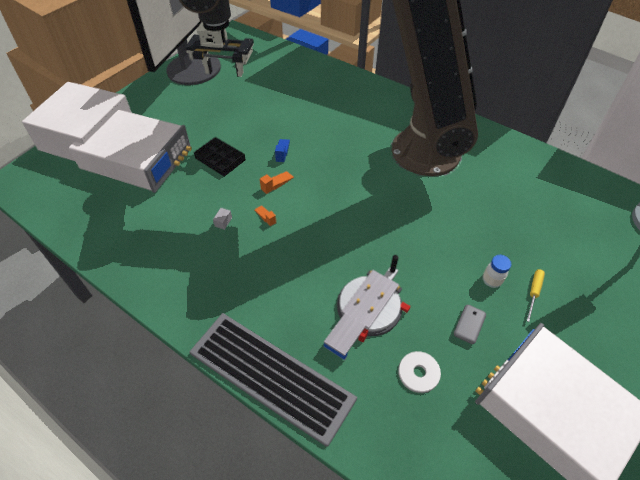

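Top view: fixture at (255,210), its post at (253,252) and its lip end at (253,150). Wedge candidates are a big orange one at (438,289), a small orange one at (412,240) and a blue one at (470,340). The big orange one fits: it isn't blue and is the larger of the two oranges. I'll confirm it in a crop and measure.

```bash
python3 - <<'E'
from h import *
out=[]
for n in ("top","scene"):
    f=np.load(f"{n}0.npy",allow_pickle=True).item(); w=cloud(f); im=f["frame"]; hsv=cv2.cvtColor(im,cv2.COLOR_BGR2HSV)
    m=cv2.inRange(hsv,(3,150,90),(18,255,255))
    N,l,st,c=cv2.connectedComponentsWithStats(m)
    for i in range(1,N):
        if st[i,4]<80: continue
        p=w[l==i]; p=p[np.isfinite(p[:,2])]
        q=p[(p[:,2]>.0)&(p[:,2]<.06)]
        r=cv2.minAreaRect((q[:,:2]*1000).astype(np.float32)); b=p[p[:,2]>.04]
        print(n,"orange",np.round(c[i]),st[i,4],"rect",np.round(r[0]),np.round(r[1]),round(r[2]),"zmax",q[:,2].max().round(3),"block",b.mean(0).round(4) if len(b) else None,len(b),"mean",q.mean(0).round(4))
    if n=="top":
        roi=np.zeros((480,640),bool); roi[135:275,205:300]=1
        q=w[roi]; 
        for lo,hi in((.008,.016),(.04,.056),(.08,.1)):
            p=q[(q[:,2]>lo)&(q[:,2]<hi)]; r=cv2.minAreaRect((p[:,:2]*1000).astype(np.float32)); print(lo,len(p),p.mean(0).round(4),np.round(r[0]),np.round(r[1]),round(r[2],1))
            if lo==.008:
                print("circ",cv2.minEnclosingCircle((p[:,:2]*1000).astype(np.float32)))
        print("bench z",np.nanmedian(w[300:330,300:330],axis=(0,1)) )
        for nm,(u,v) in dict(gauge=(447,205),mouse=(164,248),tray=(524,279),jar=(154,315),reel=(176,190)).items(): print(nm,w[v,u].round(3))
    a=dict(top=(385,215,500,375),scene=(200,130,310,240))[n]; out.append(cv2.resize(im[a[1]:a[3],a[0]:a[2]],None,fx=3,fy=3,interpolation=cv2.INTER_CUBIC))
a=np.zeros((500,700,3),np.uint8)
for i,o in enumerate(out): a[:min(500,o.shape[0]),i*350:i*350+min(350,o.shape[1])]=o[:500,:350]
cv2.imwrite("pics/crop.png",a)
E
```

```text
top orange [412. 240.] 337 rect [ 538. -263.] [82. 28.] 74 zmax 0.04 block None 0 mean [ 0.5371 -0.2609  0.0158]
top orange [437. 289.] 624 rect [ 410. -318.] [ 38. 110.] 80 zmax 0.054 block [ 0.4487 -0.3256  0.0476] 150 mean [ 0.4101 -0.3179  0.021 ]
0.008 251 [0.6068 0.1209 0.0118] [634. 155.] [267. 168.] 19.9
circ ((640.9315185546875, 135.28424072265625), 147.72853088378906)
0.04 2596 [0.6557 0.1503 0.0476] [643. 149.] [ 85. 291.] 89.0
0.08 35 [0.5056 0.1495 0.0907] [506. 149.] [14. 13.] 42.6
bench z [ 3.49660380e-01 -4.04319243e-03 -2.71065212e-04]
gauge [ 0.626 -0.352  0.03 ]
mouse [0.525 0.387 0.022]
tray [ 0.431 -0.542  0.022]
jar [0.355 0.383 0.082]
reel [0.683 0.364 0.012]
scene orange [274. 181.] 388 rect [ 411. -316.] [ 41. 114.] 78 zmax 0.055 block [ 0.4516 -0.3229  0.0476] 90 mean [ 0.4246 -0.3154  0.0228]
scene orange [266. 215.] 216 rect [ 538. -259.] [86. 28.] 74 zmax 0.042 block [ 0.552  -0.2315  0.0405] 4 mean [ 0.543  -0.2516  0.0177]
```

View pics/crop.png

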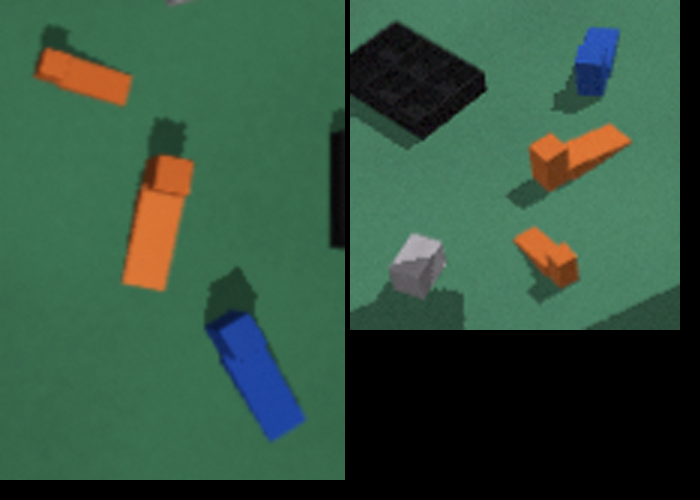

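The crop shows the larger orange wedge, with its block at top (172,175) and its thin end pointing down toward the robot. The small orange and blue ones are decoys. Wedge origin is about (0.45,-0.325), yaw about 170°. Moving to the post.

```bash
cat >> h.py <<'E'
def rel(p,yaw_deg,s=None,p0=None,y0=None):
    "tool-frame offset (cm) and turn (deg) to world TCP p, yaw"
    if p0 is None: s=get_state(); p0=s["eef_pos"]; y0=np.degrees(s["ee_rot"][2])
    a=np.radians(y0); R=np.array([[np.cos(a),np.sin(a),0],[np.sin(a),-np.cos(a),0],[0,0,-1]])
    t=-((yaw_deg-y0+180)%360-180)
    return np.round(R.T@(np.array(p)-p0)*100,2).tolist(),round(t,1)
E
python3 -c "
from h import *
print(rel([.506,.15,.404],0))
f=np.load('top0.npy',allow_pickle=True).item(); w=cloud(f)
q=w[135:275,205:300].reshape(-1,3); p=q[(q[:,2]>.043)&(q[:,2]<.053)&(q[:,0]>.57)]
print(cv2.fitLine(p[:,:2].astype(np.float32),2,0,.01,.01).ravel(), p[:,0].min(),p[:,0].max())
im=cv2.cvtColor(f['frame'],cv2.COLOR_BGR2HSV)
m=(im[...,1]<40)&(im[...,2]>120); r=np.zeros_like(m); r[170:250,218:292]=1; b=w[m&r&(w[...,2]<.02)&(w[...,2]>.006)]
from scipy.optimize import least_squares
h=cv2.convexHull((b[:,:2]).astype(np.float32))[:,0]; print(least_squares(lambda c:np.hypot(*(h-c).T)-.085,[.62,.15],loss='soft_l1',f_scale=.003).x)
"
```

```text
([-52.13, 59.31, -0.02], np.float64(-154.6))
[ 0.99999946 -0.0010215   0.6702376   0.15037282] 0.5701186089063477 0.7888984463484816
[0.62386687 0.14698044]
```

Request:
send_rows:
  motion:
    - {"offset": [-52, 59.5, 0], "turn": -154.6}
    - {"offset": [-52, 59.5, 0], "turn": -154.6}
    - {"offset": [-52, 59.5, 0], "turn": -154.6}
    - {"offset": [-52, 59.5, 0], "turn": -154.6}
    - {"offset": [-52, 59.5, 0], "turn": -154.6}
    - {"offset": [-52, 59.5, 0], "turn": -154.6}
    - {"offset": [-52, 59.5, 0], "turn": -154.6}
    - {"offset": [-52, 59.5, 0], "turn": -154.6}
  hand: -0.2

```text
t: 0.9
eef_pos: [0.398, -0.2227, 0.4046]
ee_rot: [-3.141, 0.0, -1.492]
force: [1.0, -0.6, -1.2]
width: 0.0359
```

```bash
python3 -c "
from h import *
print(rel([.506,.15,.404],0))"
```

```text
([-36.3, -13.7, 0.06], np.float64(-85.5))
```

Request:
send_rows:
  motion:
    - {"offset": [-36.3, -13.7, 0], "turn": -85.5}
    - {"offset": [-36.3, -13.7, 0], "turn": -85.5}
    - {"offset": [-36.3, -13.7, 0], "turn": -85.5}
    - {"offset": [-36.3, -13.7, 0], "turn": -85.5}
    - {"offset": [-36.3, -13.7, 0], "turn": -85.5}
    - {"offset": [-36.3, -13.7, 0], "turn": -85.5}
    - {"offset": [-36.3, -13.7, 0], "turn": -85.5}
    - {"offset": [-36.3, -13.7, 0], "turn": -85.5}

```text
t: 1.7
eef_pos: [0.5086, 0.1502, 0.4044]
ee_rot: [3.142, 0.0, -0.29]
force: [0.2, -0.0, -0.6]
width: 0.035
```

```bash
python3 - <<'E'
from h import *
f=grab_frame("wrist"); w=cloud(f); cv2.imwrite("pics/wrist1.png",f["frame"])
q=w.reshape(-1,3); p=q[(q[:,2]>.08)&(q[:,2]<.1)&(np.hypot(q[:,0]-.506,q[:,1]-.15)<.03)]
print("post",p.mean(0).round(4),(p.max(0)-p.min(0)).round(4),len(p))
print(get_state()["eef_pos"],rel([.506,.15,.233],0))
E
```

```text
post [0.5061 0.151  0.0907] [0.0154 0.0153 0.012 ] 271
[0.51033267 0.15373961 0.40407973] ([-0.31, 0.48, 17.11], np.float64(-16.0))
```

View pics/wrist1.png

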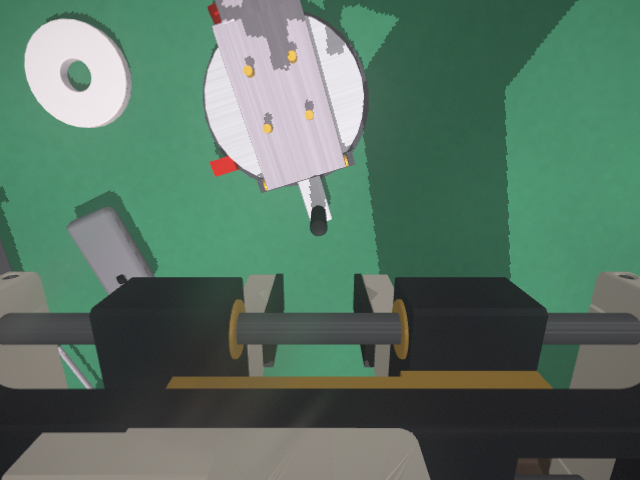

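The wrist view shows the post upright at (318,220), clear of everything, with the gripper centred over it. Going down in stages and turning to straddle it.

Request:
send_rows:
  motion:
    - {"offset": [0, 0, 4], "turn": -8.5}
    - {"offset": [0, 0, 8], "turn": -16.6}
    - {"offset": [0, 0, 9], "turn": -16.6}
    - {"offset": [0, 0, 9], "turn": -16.6}

```text
t: 2.15
eef_pos: [0.5081, 0.1471, 0.3135]
ee_rot: [3.139, 0.003, -0.012]
force: [1.0, 0.7, 1.1]
width: 0.0349
```

```bash
python3 - <<'E'
from h import *
print(get_state()["eef_pos"],rel([.5065,.1505,.233],0))
E
```

```text
[0.50808237 0.14712767 0.313468  ] ([-0.16, -0.34, 8.05], np.float64(-0.7))
```

Request:
send_rows:
  motion:
    - {"offset": [-0.2, -0.3, 3], "turn": 0}
    - {"offset": [-0.2, -0.3, 6], "turn": 0}
    - {"offset": [-0.2, -0.3, 8], "turn": 0}
    - {"offset": [-0.2, -0.3, 8], "turn": 0}

```text
t: 2.55
eef_pos: [0.5064, 0.1502, 0.2342]
ee_rot: [3.14, 0.002, -0.012]
force: [-0.3, -0.6, 0.8]
width: 0.0351
```

```bash
python3 - <<'E'
from h import *
s=get_state(); p0=s["eef_pos"]; y0=np.degrees(s["ee_rot"][2]); print(p0,y0,s["force"],s["q"])
for b in range(0,100,6):
    a=np.radians(180-b); print(b,rel([.622+.1155*np.cos(a),.1505+.1155*np.sin(a),.233],-b,p0=p0,y0=y0))
E
```

```text
[0.50644635 0.15024727 0.23424968] -0.6726267337583272 [-0.31526069 -0.63309973  0.75476887] [ 6.59981401e-01  2.98637692e-01 -5.23355589e-01  5.47242157e-05
 -7.50801750e-01  8.99036307e-01]
0 ([0.01, -0.03, 0.12], np.float64(-0.7))
6 ([0.05, -1.23, 0.12], np.float64(5.3))
12 ([0.23, -2.43, 0.12], np.float64(11.3))
18 ([0.53, -3.6, 0.12], np.float64(17.3))
24 ([0.95, -4.73, 0.12], np.float64(23.3))
30 ([1.48, -5.82, 0.12], np.float64(29.3))
36 ([2.13, -6.84, 0.12], np.float64(35.3))
42 ([2.88, -7.79, 0.12], np.float64(41.3))
48 ([3.73, -8.65, 0.12], np.float64(47.3))
54 ([4.66, -9.42, 0.12], np.float64(53.3))
60 ([5.66, -10.1, 0.12], np.float64(59.3))
66 ([6.73, -10.66, 0.12], np.float64(65.3))
72 ([7.86, -11.1, 0.12], np.float64(71.3))
78 ([9.02, -11.43, 0.12], np.float64(77.3))
84 ([10.21, -11.63, 0.12], np.float64(83.3))
90 ([11.42, -11.71, 0.12], np.float64(89.3))
96 ([12.63, -11.66, 0.12], np.float64(95.3))
```

Request:
send_rows:
  motion:
    - {"offset": [0.05, -1.2, 0], "turn": 6}
    - {"offset": [0.25, -2.4, 0], "turn": 12}
    - {"offset": [0.5, -3.6, 0], "turn": 18}
    - {"offset": [0.95, -4.7, 0], "turn": 24}
    - {"offset": [1.5, -5.8, 0], "turn": 30}
    - {"offset": [2.1, -6.8, 0], "turn": 36}
    - {"offset": [2.9, -7.8, 0], "turn": 42}
    - {"offset": [3.7, -8.6, 0], "turn": 48}

```text
t: 3.35
eef_pos: [0.5444, 0.2364, 0.2371]
ee_rot: [-3.141, -0.0, -0.853]
force: [-2.3, -3.3, -1.0]
width: 0.0351
```

```bash
python3 - <<'E'
from h import *
s=get_state(); p0=s["eef_pos"]; y0=np.degrees(s["ee_rot"][2]); print(p0,y0,s["force"])
f=grab_frame("top"); np.save("top1.npy",f,allow_pickle=True)
for b in range(48,103,6):
    a=np.radians(180-b); print(b,rel([.622+.1155*np.cos(a),.1505+.1155*np.sin(a),.233],-b,p0=p0,y0=y0))
E
```

```text
[0.54442628 0.23641498 0.2371054 ] -48.858673097422766 [-2.31476917 -3.32629736 -1.00846611]
48 ([0.03, -0.02, 0.41], np.float64(-0.9))
54 ([0.07, -1.22, 0.41], np.float64(5.1))
60 ([0.24, -2.42, 0.41], np.float64(11.1))
66 ([0.54, -3.59, 0.41], np.float64(17.1))
72 ([0.95, -4.73, 0.41], np.float64(23.1))
78 ([1.49, -5.81, 0.41], np.float64(29.1))
84 ([2.13, -6.84, 0.41], np.float64(35.1))
90 ([2.88, -7.79, 0.41], np.float64(41.1))
96 ([3.72, -8.66, 0.41], np.float64(47.1))
102 ([4.65, -9.43, 0.41], np.float64(53.1))
```

Request:
send_rows:
  motion:
    - {"offset": [0.05, -0.6, 0.2], "turn": 3}
    - {"offset": [0.1, -1.2, 0.3], "turn": 6}
    - {"offset": [0.15, -1.8, 0.4], "turn": 9}
    - {"offset": [0.25, -2.4, 0.4], "turn": 12}
    - {"offset": [0.4, -3.0, 0.4], "turn": 15}
    - {"offset": [0.55, -3.6, 0.4], "turn": 18}

```text
t: 4.0
eef_pos: [0.5751, 0.2557, 0.2332]
ee_rot: [-3.14, -0.0, -1.162]
force: [-2.0, -3.4, 1.1]
width: 0.035
```

Request:
send_rows:
  motion:
    - {"offset": [0.05, -0.6, 0], "turn": 3}
    - {"offset": [0.1, -1.2, 0], "turn": 6}
    - {"offset": [0.15, -1.8, 0], "turn": 9}
    - {"offset": [0.25, -2.4, 0], "turn": 12}

```text
t: 4.4
eef_pos: [0.598, 0.2629, 0.2332]
ee_rot: [-3.141, 0.0, -1.371]
force: [-2.5, -3.1, 0.1]
width: 0.0351
```

```bash
python3 - <<'E'
from h import *
s=get_state(); p0=s["eef_pos"]; y0=np.degrees(s["ee_rot"][2]); print(p0,y0,s["force"],s["moment"])
f=grab_frame("top"); np.save("top2.npy",f,allow_pickle=True); w=cloud(f)
q=w[100:300,180:400].reshape(-1,3); p=q[(q[:,2]>.044)&(q[:,2]<.052)]
hand=np.hypot(p[:,0]-.622,p[:,1]-.1505)<.2; p=p[hand]
print(len(p),cv2.fitLine(p[:,:2].astype(np.float32),2,0,.01,.01).ravel(),p.min(0),p.max(0))
cv2.imwrite("pics/top2.png",cv2.resize(f["frame"][90:310,150:420],None,fx=2.5,fy=2.5))
E
```

```text
[0.59803893 0.26288156 0.23317148] -78.57553502909555 [-2.52581715 -3.12206817  0.12347574] [-0.97382925  0.89477966  0.06066749]
2437 [ 0.2738633  -0.9617686   0.63095015  0.11371356] [ 0.56126591 -0.01763481  0.04402952] [0.6928273  0.23257693 0.05196126]
```

View pics/top2.png

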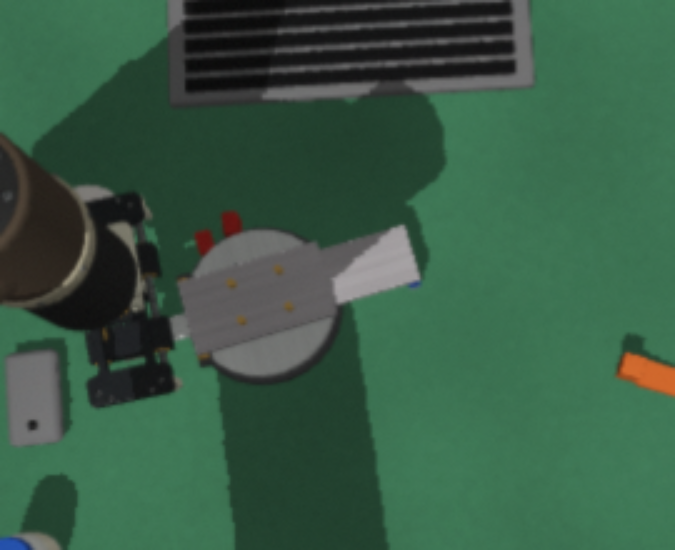

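The crop shows the plate turned to about -74°, with the red stop tabs at (205,240) and (230,222) nearly meeting. Continuing gently.

Request:
send_rows:
  motion:
    - {"offset": [0.05, -0.6, 0], "turn": 3}
    - {"offset": [0.1, -1.2, 0], "turn": 6}
    - {"offset": [0.15, -1.8, 0], "turn": 9}

```text
t: 4.75
eef_pos: [0.6158, 0.2652, 0.233]
ee_rot: [-3.141, 0.0, -1.527]
force: [-2.6, -1.4, 0.9]
width: 0.035
```

Request:
send_rows:
  motion:
    - {"offset": [0.0, -0.4, 0], "turn": 2}
    - {"offset": [0.05, -0.8, 0], "turn": 4}
    - {"offset": [0.05, -0.8, 0], "turn": 4}

```text
t: 5.05
eef_pos: [0.619, 0.2646, 0.2325]
ee_rot: [3.132, -0.003, -1.597]
force: [-29.1, 2.0, 20.0]
width: 0.0352
```

At the stop: 29 N reaction. I'll relax, centre the fingers on the post and rise.

Request:
send_rows:
  motion:
    - {"offset": [0, 0.3, 0], "turn": 0}
    - {"offset": [0, 0.3, 0], "turn": 0}
    - {"offset": [0, 0.9, 0], "turn": 0}
    - {"offset": [0, 1.2, 0], "turn": 0}
    - {"offset": [0, 1.2, -4], "turn": 0}
    - {"offset": [0, 1.2, -8], "turn": 0}
    - {"offset": [0, 1.2, -12], "turn": 0}
    - {"offset": [0, 1.2, -12], "turn": 0}

```text
t: 5.85
eef_pos: [0.6134, 0.2662, 0.359]
ee_rot: [-3.131, 0.006, -1.595]
force: [0.1, -0.2, -0.5]
width: 0.0352
```

```bash
python3 - <<'E'
from h import *
s=get_state(); print(s["eef_pos"],s["ee_rot"],s["force"],s["q"])
f=grab_frame("top"); np.save("top3.npy",f,allow_pickle=True); w=cloud(f)
q=w[100:300,180:400].reshape(-1,3); p=q[(q[:,2]>.044)&(q[:,2]<.052)]
p=p[(np.hypot(p[:,0]-.622,p[:,1]-.1505)<.2)]
r=cv2.minAreaRect((p[:,:2]*1000).astype(np.float32)); print(r)
e=p[p[:,1]<.06]; print(len(p),"lipend",cv2.fitLine(e[:,:2].astype(np.float32),2,0,.01,.01).ravel(),e.min(0),e.max(0))
print(cv2.fitLine(p[:,:2].astype(np.float32),2,0,.01,.01).ravel())
print("to wedge", rel([.450,-.325,.30],-10))
E
```

```text
[0.61336884 0.26620614 0.35898222] [-3.13060876  0.00649284 -1.59470187] [ 0.10895221 -0.19793362 -0.4807896 ] [ 0.70116591  0.37373203 -0.07335545  0.00270579 -1.11118349 -0.72629223]
((623.3439331054688, 125.42411041259766), (81.7325668334961, 282.6515197753906), 6.337685585021973)
2454 lipend [ 0.17740475 -0.98413795  0.63403416  0.02259625] [ 0.60184525 -0.01751161  0.04404249] [0.6677813  0.05956119 0.05195605]
[ 0.10772297 -0.994181    0.6243516   0.11307774]
to wedge ([59.47, 14.8, 5.57], np.float64(-81.4))
```

Plate now lies along -83.8°, at the stop. Going to the wedge.

Request:
send_rows:
  motion:
    - {"offset": [59.5, 14.8, 3], "turn": -81.4}
    - {"offset": [59.5, 14.8, 3], "turn": -81.4}
    - {"offset": [59.5, 14.8, 3], "turn": -81.4}
    - {"offset": [59.5, 14.8, 3], "turn": -81.4}
    - {"offset": [59.5, 14.8, 3], "turn": -81.4}
    - {"offset": [59.5, 14.8, 3], "turn": -81.4}
    - {"offset": [59.5, 14.8, 3], "turn": -81.4}
    - {"offset": [59.5, 14.8, 3], "turn": -81.4}
  hand: 0.4

```text
t: 6.7
eef_pos: [0.5076, -0.1113, 0.3317]
ee_rot: [-3.141, -0.001, -0.422]
force: [1.3, -0.4, 0.1]
width: 0.0617
```

```bash
python3 - <<'E'
from h import *
print(rel([.480,-.325,.33],-10))
E
```

```text
([6.24, 20.63, 0.17], np.float64(-14.2))
```

Request:
send_rows:
  motion:
    - {"offset": [3.5, 21.8, 0], "turn": -14.2}
    - {"offset": [3.5, 21.8, 0], "turn": -14.2}
    - {"offset": [3.5, 21.8, 0], "turn": -14.2}
    - {"offset": [3.5, 21.8, 0], "turn": -14.2}
    - {"offset": [3.5, 21.8, 0], "turn": -14.2}
    - {"offset": [3.5, 21.8, 0], "turn": -14.2}
    - {"offset": [3.5, 21.8, 0], "turn": -14.2}

```text
t: 7.4
eef_pos: [0.4493, -0.323, 0.3312]
ee_rot: [-3.142, 0.0, -0.182]
force: [0.4, -0.3, -0.4]
width: 0.0612
```

```bash
python3 - <<'E'
from h import *
f=grab_frame("wrist"); w=cloud(f); cv2.imwrite("pics/wrist2.png",f["frame"])
m=cv2.inRange(cv2.cvtColor(f["frame"],cv2.COLOR_BGR2HSV),(3,150,60),(18,255,255))>0
q=w[m]; q=q[np.hypot(q[:,0]-.41,q[:,1]+.318)<.09]
r=cv2.minAreaRect((q[:,:2]*1000).astype(np.float32)); print("all",r,len(q))
b=q[(q[:,2]>.043)&(q[:,2]<.053)]; r=cv2.minAreaRect((b[:,:2]*1000).astype(np.float32)); print("block",r,b.mean(0))
p=q[q[:,2]<.04]; c=p.mean(0); print("ramp axis",cv2.fitLine(p[:,:2].astype(np.float32),2,0,.01,.01).ravel(),np.degrees(np.arctan2(*(c-b.mean(0))[1::-1])))
print(get_state()["eef_pos"],rel([.450,-.325,.33],-10))
E
```

```text
all ((418.03399658203125, -325.9842834472656), (64.84063720703125, 136.9202880859375), 59.77497482299805) 4097
block ((449.3602600097656, -327.7900085449219), (29.523805618286133, 30.22513198852539), 78.69215393066406) [ 0.45016939 -0.3278222   0.04778188]
ramp axis [ 0.98064303 -0.19580401  0.40109786 -0.31726667] 167.86036663976455
[ 0.44965518 -0.32227211  0.33137072] ([0.08, 0.26, 0.14], np.float64(-0.4))
```

View pics/wrist2.png

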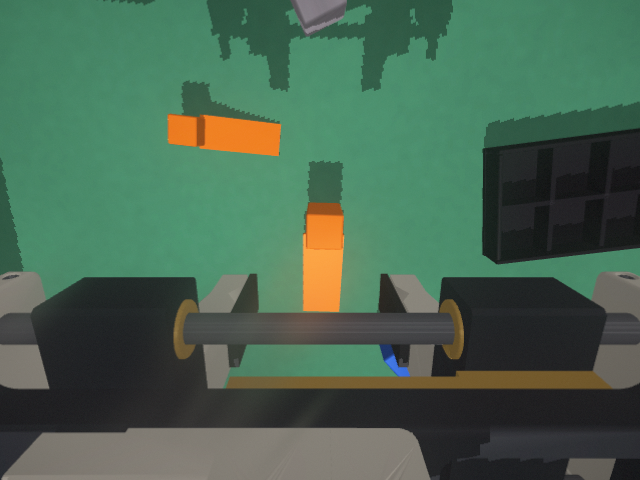

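Wrist view: the block is at (325,225), square to the jaws, and the tray is clear. Descending and grasping.

Request:
send_rows:
  motion:
    - {"offset": [0.05, 0.5, 4], "turn": 1}
    - {"offset": [0.05, 0.5, 8], "turn": 1}
    - {"offset": [0.05, 0.5, 12], "turn": 1}
    - {"offset": [0.05, 0.5, 14.3], "turn": 1}
    - {"offset": [0.05, 0.5, 14.3], "turn": 1}
    - {"offset": [0.05, 0.5, 14.3], "turn": 1}

```text
t: 8.05
eef_pos: [0.4502, -0.3267, 0.1891]
ee_rot: [3.141, 0.0, -0.196]
force: [0.9, -0.3, -0.4]
width: 0.0613
```

Request:
send_rows:
  motion:
    - {"offset": [0, 0, 0], "turn": 0}
    - {"offset": [0, 0, 0], "turn": 0}
    - {"offset": [0, 0, 0], "turn": 0}
    - {"offset": [0, 0, 0], "turn": 0}
    - {"offset": [0, 0, 0], "turn": 0}
  hand: -1
  squeeze: 40

```text
t: 8.55
eef_pos: [0.4496, -0.3274, 0.1893]
ee_rot: [3.141, -0.001, -0.198]
force: [-0.7, 1.2, 5.3]
width: 0.0302
```

```bash
python3 - <<'E'
from h import *
s=get_state(); print(s["eef_pos"],s["ee_rot"],s["force"],s["width"])
d=np.radians(-83.8); ax=np.array([.6205,.1505]); u=np.array([np.cos(d),np.sin(d)])
for r in (.30,.2038): print(r,ax+r*u, rel([*(ax+r*u),s["eef_pos"][2]],-83.8))
E
```

```text
[ 0.4495996  -0.32743435  0.18926229] [ 3.14141737e+00 -1.17172171e-03 -1.98068382e-01] [-0.66255334  1.19177409  5.31963371] 0.03017128861104767
0.3 [ 0.65289981 -0.14774529] ([16.4, -21.62, 0.0], np.float64(72.5))
0.2038 [ 0.64251027 -0.05210797] ([13.5, -30.79, 0.0], np.float64(72.5))
```

Request:
send_rows:
  motion:
    - {"offset": [0, 0, -3], "turn": 0}
    - {"offset": [0, 0, -7], "turn": 0}
    - {"offset": [3, -4, -7], "turn": 8}
    - {"offset": [6, -8, -7], "turn": 16}
    - {"offset": [9, -12, -7], "turn": 24}
    - {"offset": [12, -16, -7], "turn": 32}
    - {"offset": [14.5, -19, -7], "turn": 40}
    - {"offset": [16.4, -21.6, -7], "turn": 48}

```text
t: 9.35
eef_pos: [0.6542, -0.1461, 0.2582]
ee_rot: [3.141, 0.0, -1.041]
force: [-0.3, -0.2, -1.3]
width: 0.0301
```

Request:
send_rows:
  motion:
    - {"offset": [0, 0, 0], "turn": 8}
    - {"offset": [0, 0, 0], "turn": 16}
    - {"offset": [0, 0, 0], "turn": 24.5}
    - {"offset": [0, 0, 0], "turn": 24.5}

```text
t: 9.75
eef_pos: [0.6525, -0.1477, 0.2582]
ee_rot: [3.141, 0.0, -1.466]
force: [-0.8, -0.7, -1.4]
width: 0.0301
```

```bash
python3 - <<'E'
from h import *
s=get_state(); print(s["eef_pos"],s["ee_rot"],s["force"],s["width"])
print(rel([.6529,-.1477,.193],-83.8))
from scipy.optimize import least_squares
o=[]
for n in ("scene","top"):
    f=grab_frame(n); np.save(n+"4.npy",f,allow_pickle=True); w=cloud(f)
    m=cv2.inRange(cv2.cvtColor(f["frame"],cv2.COLOR_BGR2HSV),(3,150,60),(18,255,255))>0
    q=w[m]; q=q[(np.hypot(q[:,0]-.645,q[:,1]+.1)<.1)&(q[:,2]>.05)]
    print(n,len(q), cv2.fitLine(q[:,:2].astype(np.float32),2,0,.01,.01).ravel() if len(q)>20 else None, cv2.minAreaRect((q[:,:2]*1000).astype(np.float32)) if len(q)>20 else None)
    uv=proj(f,[.64,-.02,.03])[0].astype(int); a=f["frame"][max(0,uv[1]-70):uv[1]+70,max(0,uv[0]-90):uv[0]+90]; o.append(cv2.resize(a,(390,303)))
    q=w.reshape(-1,3); p=q[(q[:,2]>.044)&(q[:,2]<.053)&(np.hypot(q[:,0]-.622,q[:,1]-.1505)<.185)]
    print("plate",cv2.fitLine(p[:,:2].astype(np.float32),2,0,.01,.01).ravel(),p[:,1].min())
    e=p[p[:,1]<.05]; print("narrow",cv2.minAreaRect((e[:,:2]*1000).astype(np.float32)))
cv2.imwrite("pics/pair4.png",np.hstack(o))
E
```

```text
[ 0.65251322 -0.14772771  0.25815243] [ 3.14060730e+00  2.12300493e-04 -1.46580433e+00] [-0.79154082 -0.72668992 -1.37982205] 0.03009306433640259
([0.0, -0.04, 6.52], np.float64(-0.2))
scene 440 [ 0.17748968 -0.98412263  0.6488934  -0.09463217] ((659.864013671875, -91.85368347167969), (65.33707427978516, 87.38345336914062), 8.445525169372559)
plate [ 0.1031405  -0.9946668   0.6252963   0.11849113] -0.013315788035355713
narrow ((634.7745361328125, 19.020597457885742), (64.33331298828125, 62.884681701660156), 2.410585880279541)
top 403 [ 0.12410906 -0.99226856  0.64556766 -0.08780335] ((646.0661010742188, -87.94429016113281), (69.43019104003906, 43.5933837890625), 86.89444732666016)
plate [ 0.04514097 -0.99898064  0.6334438   0.07069483] -0.017447049808879303
narrow ((636.8723754882812, 4.643611907958984), (61.01065444946289, 39.5919303894043), 6.308651924133301)
```

View pics/pair4.png

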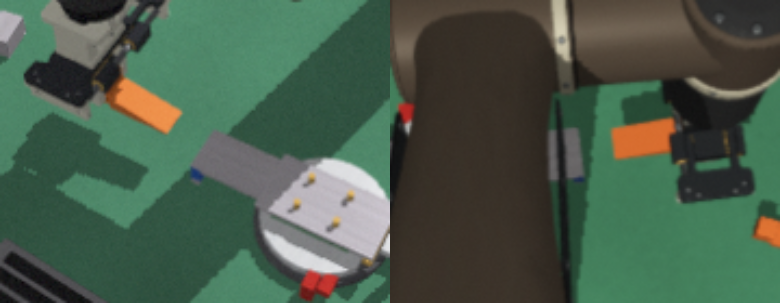

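The crops show the wedge aligned with the bar, its tip at (175,120) in the left view, and the red stop tabs touching. Lowering it to the bench.

Request:
send_rows:
  motion:
    - {"offset": [0, 0, 3], "turn": 0}
    - {"offset": [0, 0, 5.5], "turn": 0}
    - {"offset": [0, 0, 6.5], "turn": 0}
    - {"offset": [0, 0, 6.9], "turn": 0}
    - {"offset": [0, 0, 6.9], "turn": 0}

```text
t: 10.35
eef_pos: [0.6527, -0.1479, 0.1902]
ee_rot: [3.141, -0.0, -1.461]
force: [0.6, 0.7, -0.9]
width: 0.0301
```

Request:
send_rows:
  motion:
    - {"offset": [0, 0, 0.12], "turn": 0}
    - {"offset": [0, 0, 0.12], "turn": 0}
    - {"offset": [-1, 0, 0.12], "turn": 0}
    - {"offset": [-2, 0, 0.12], "turn": 0}
    - {"offset": [-3, 0, 0.12], "turn": 0}
    - {"offset": [-3, 0, 0.12], "turn": 0}

```text
t: 10.95
eef_pos: [0.6497, -0.1162, 0.1893]
ee_rot: [-3.14, 0.0, -1.462]
force: [-1.3, 4.0, 8.1]
width: 0.0297
```

Request:
send_rows:
  motion:
    - {"offset": [-1, 0, 0], "turn": 0}
    - {"offset": [-2, 0, 0], "turn": 0}
    - {"offset": [-3, 0, 0], "turn": 0}
    - {"offset": [-4, 0, 0], "turn": 0}
    - {"offset": [-4, 0, 0], "turn": 0}
    - {"offset": [-4, 0, 0], "turn": 0}

```text
t: 11.55
eef_pos: [0.6454, -0.0768, 0.1893]
ee_rot: [-3.14, 0.001, -1.462]
force: [-1.8, 3.7, 7.4]
width: 0.0299
```

```bash
cat > chk.py <<'E'
from h import *
s=get_state(); ax=np.array([.6205,.1505]); print(s["eef_pos"],s["ee_rot"],s["force"],"r",np.hypot(*(s["eef_pos"][:2]-ax)),"ang",np.degrees(np.arctan2(*(s["eef_pos"][:2]-ax)[::-1])))
f=grab_frame("scene"); w=cloud(f); q=w.reshape(-1,3)
d=np.radians(-83.8); u=np.array([np.cos(d),np.sin(d)]); n=np.array([-u[1],u[0]])
a=(q[:,:2]-ax)@u; b=(q[:,:2]-ax)@n
for lo,hi in((-.06,-.03),(.1,.13),(.13,.155)):
    m=(a>lo)&(a<hi)&(abs(b)<.025)&(q[:,2]>.04)&(q[:,2]<.065); print("plate top z",lo,hi,np.median(q[m,2]).round(5),m.sum())
m=(a>-.06)&(a<.155)&(abs(b)<.028)&(q[:,2]>.043)&(q[:,2]<.062)
c=np.linalg.lstsq(np.c_[a[m],np.ones(m.sum())],q[m,2],rcond=None)[0]; print("tilt",c[0],"lift est mm",c[0]*230)
p=q[m]; print("dir",cv2.fitLine(p[:,:2].astype(np.float32),2,0,.01,.01).ravel())
cv2.imwrite("pics/s.png",f["frame"]); np.save("sc.npy",f,allow_pickle=True)
E
python3 chk.py; python3 - <<'E'
import os; os.chdir('.')
s=open('chk.py').read().replace('s=get_state(); ax=np.array([.6205,.1505]); print','ax=np.array([.6205,.1505]); 0 and print').replace('grab_frame("scene")','np.load("scene4.npy",allow_pickle=True).item()').replace('cv2.imwrite','0 and cv2.imwrite').replace('np.save','0 and np.save')
print("baseline"); exec(s)
E
```

```text
[ 0.64542114 -0.07675019  0.18926893] [-3.14026313e+00  7.26256342e-04 -1.46219562e+00] [-1.77463929  3.70044824  7.40314658] r 0.22861257991731437 ang -83.74172878686839
plate top z -0.06 -0.03 0.04941 207
plate top z 0.1 0.13 0.0479 194
plate top z 0.13 0.155 0.04853 155
tilt -0.008670248248979858 lift est mm -1.9941570972653673
dir [ 0.10808088 -0.9941421   0.6258576   0.10515405]
baseline
plate top z -0.06 -0.03 0.04936 214
plate top z 0.1 0.13 0.04825 191
plate top z 0.13 0.155 0.04834 154
tilt -0.008473069953906209 lift est mm -1.948806089398428
dir [ 0.11174177 -0.9937373   0.62577754  0.10594577]
```

No lift yet (tilt is at baseline), as expected at r = 0.229. Advancing slowly.

Request:
send_rows:
  motion:
    - {"offset": [-0.4, 0, 0], "turn": 0}
    - {"offset": [-0.8, 0, 0], "turn": 0}
    - {"offset": [-1.2, 0, 0], "turn": 0}
    - {"offset": [-1.5, 0, 0], "turn": 0}
    - {"offset": [-1.7, 0, 0], "turn": 0}
    - {"offset": [-1.7, 0, 0], "turn": 0}

```text
t: 12.2
eef_pos: [0.6436, -0.0622, 0.1893]
ee_rot: [-3.141, -0.002, -1.463]
force: [1.5, -10.8, 5.5]
width: 0.0296
```

```bash
python3 chk.py
```

```text
[ 0.64364394 -0.06216695  0.18926588] [-3.14114946e+00 -1.79355476e-03 -1.46261402e+00] [  1.46904494 -10.79213788   5.5403027 ] r 0.21392259257399376 ang -83.78910424623251
plate top z -0.06 -0.03 0.04939 212
plate top z 0.1 0.13 0.04964 187
plate top z 0.13 0.155 0.04967 152
tilt 0.00012901794661247432 lift est mm 0.029674127720869095
dir [ 0.11086676 -0.9938353   0.62555426  0.10577101]
```

Request:
send_rows:
  motion:
    - {"offset": [-0.3, 0, 0], "turn": 0}
    - {"offset": [-0.6, 0, 0], "turn": 0}
    - {"offset": [-0.9, 0, 0], "turn": 0}
    - {"offset": [-1.0, 0, 0], "turn": 0}
    - {"offset": [-1.0, 0, 0], "turn": 0}
    - {"offset": [-1.0, 0, 0], "turn": 0}

```text
t: 12.85
eef_pos: [0.6425, -0.0525, 0.1892]
ee_rot: [-3.141, -0.002, -1.463]
force: [1.7, -11.7, 6.0]
width: 0.0297
```

```bash
python3 chk.py; python3 - <<'E'
from h import *
f=np.load("sc.npy",allow_pickle=True).item(); w=cloud(f)
m=cv2.inRange(cv2.cvtColor(f["frame"],cv2.COLOR_BGR2HSV),(3,150,60),(18,255,255))>0
uv=proj(f,[.64,0,.03])[0].astype(int); cv2.imwrite("pics/fin.png",cv2.resize(f["frame"][uv[1]-70:uv[1]+90,uv[0]-110:uv[0]+110],None,fx=3.5,fy=3.5,interpolation=cv2.INTER_CUBIC))
E
```

```text
[ 0.64252507 -0.05247997  0.18924994] [-3.14131048e+00 -1.83737795e-03 -1.46283023e+00] [  1.70735522 -11.66366167   6.00877885] r 0.20417142650093817 ang -83.80714436186564
plate top z -0.06 -0.03 0.04983 212
plate top z 0.1 0.13 0.05146 193
plate top z 0.13 0.155 0.05193 151
tilt 0.00860490280215278 lift est mm 1.9791276444951393
dir [ 0.10560212 -0.9944085   0.62579936  0.10559417]
```

View pics/fin.png

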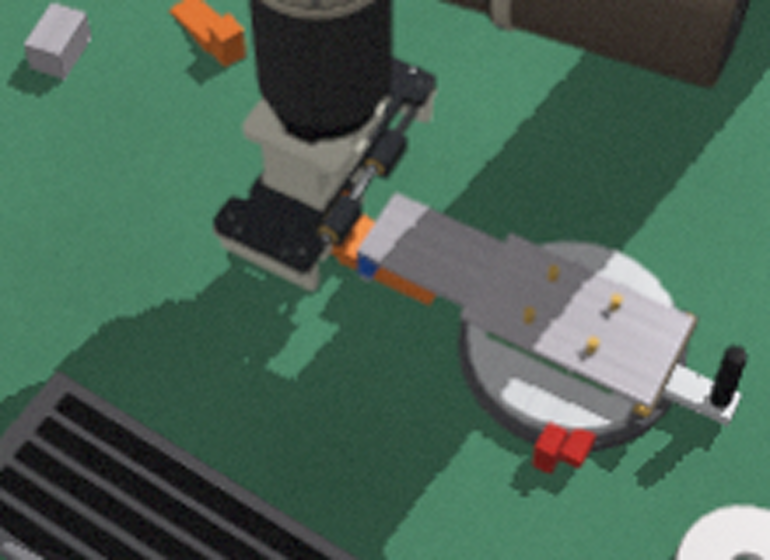

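The crop shows the wedge under the bar at (370,260), the stop tabs touching at (560,450), and the gripper clear of the plate. The tilt change gives about 3.9 mm of lift, which agrees with the ramp geometry. Handing in.

```bash
python3 -c "
from station import *
print(job_done()); s=get_state(); print(s['t'],s['eef_pos'],s['force'],s['width'])"
```

```text
the job is handed in; nothing more can be done
None
the job is handed in; nothing more can be done
```

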